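# Sweep the offcuts into the scrap bay

### The job

Clear the forge bench: with the closed fingers, sweep the square bar stub, the flat bar end and the big hexagon nut along the bench top into the three-sided scrap bay, in through its open side, until each lies well inside, clear of the mouth. Do not pick anything up, and leave the hardy tool, the hammer and the mug where they are.

Things in the scene. Friction and masses are not known exactly. Their poses are not given: they have to be found in the camera images.
- bay: Scrap bay fixed to the bench, left of the pieces: three dark walls 30 mm high, 6 mm thick, round a grey floor 240 mm wide, 150 mm deep, flush with the bench (no sill); fourth side open, facing the pieces. Origin: on the bench, middle of the mouth. y points into the bay (mouth y = 0, back wall's face y = 150 mm); x runs along the mouth (side walls' inner faces at x = -120 and 120 mm).
- stub_mid (a point): Centre of the square bar stub, a loose solid steel offcut 50 x 22 x 22 mm (long along its x axis), about 0.19 kg, lying on the bench, its centre 11 mm up.
- flat_mid (a point): Centre of the flat bar end, a loose solid steel offcut 44 (x) x 32 (y) x 12 (z) mm, about 0.14 kg, lying flat on the bench, its centre 6 mm up.
- nut_mid (a point): Centre of the big hexagon nut, loose, steel, 46 mm across the flats, 53 mm over the corners, 22 mm high, with a 29 mm hole, about 0.2 kg, lying flat on the bench, its centre 11 mm up.
- stub: The square bar stub itself; origin at the centre of its underside, axes as for its centre point.
- flat: The flat bar end itself; origin at the centre of its underside, axes as for its centre point.
- nut: The hexagon nut itself; origin at the centre of its underside, z along the hole.
- hardy: Bystander: hardy tool, a loose dark steel round post standing upright among the pieces, 60 mm high, foot 38 mm and head 28 mm in diameter, 0.3 kg; origin at the centre of its underside. Leave it.
- hammer: Bystander: forge hammer lying on the far side of the bench, 260 mm long along its x axis, head 88 mm wide at its +x end, 26 mm high; origin under the middle of its length. Leave it.
- mug: Bystander: blue enamel mug standing at the bench's far right, 76 mm in diameter, 70 mm high, handle on its +y side; origin at the centre of its underside. Leave it.

How it is judged:
By the outcome, as a careful person would: the job done as asked, in the order asked, and still so for the second after the job is handed in, with the robot touching nothing.
It also fails if it takes over 72 s, if anything falls off the work surface, if the arm or the gripper's body presses on something with over 40 N, if the wrist force passes 120 N, or if a joint passes its speed limit or range.

### The arm

A 6-joint arm with a two-finger parallel gripper is mounted at the origin on the work surface. World frame = base frame: x ahead of the robot, y to its left, z up, the work surface at z = 0. Lengths are in mm, angles in rad, forces in N, time in s.
With the tool pointing down it reaches from about 350 to 775 mm from the base axis. Payload 7.3 kg.
Tool frame: the origin (TCP) lies at the very end of the fingers, on their centre line; the grasp point (between the pads) lies 19 mm behind it; z points along the fingers, y is the line along which they close (so a half turn about z gives the same grasp; the last joint's range is limited). The gripper opens to 92 mm and grips with 3 to 60 N. Pads are 19 mm wide; open, the fingers measure 130 mm over their backs; the gripper's body (75 mm by 190 mm) begins 47 mm behind the grasp point.
Start: joints at [0.968, 0.342, 1.524, -0, 1.275, -0.146], TCP at [231.557, 471.2, 192.841] pointing down, gripper open.
Joint ranges: [-2.53, 2.53], [-0.77, 2.02], [0.04, 2.7], [-1, 4.14], [0.28, 2.66], [-3.11, 3.11]. Speed limits (rad/s): [2.57, 2.57, 3.14, 3.14, 3.14, 3.14].

### API

Orientations are given as [roll, pitch, yaw] about the fixed x, y, z axes, in that order (R = Rz(yaw) Ry(pitch) Rx(roll)).
In Python, from plant import bot gives the robot as it stands.
- The arm moves only by the tool apply_moves, never from a script. Its argument "motion" is text: rows parted by semicolons, each of 4 numbers parted by spaces: the shift along the tool's x, y, z in m, then the turn about the tool's z in degrees. A call has 1 to 8 rows; each row shifts and turns the commanded pose from where the row before left it, along the tool's axes as they then stand; what a row does not reach is not made up. A row lasts 1/8 s, in which the tool goes at most 62.5 mm and 10.7 degrees, less where a joint would pass 70% of its speed; a pose out of reach is approached as far as the arm can. A call with a gripper value outside its range is refused whole. "fingers" is the opening, from -1 (shut) to 1 (fully open), set as the call begins (left out, the last holds). The fingers move at their own pace and stop on an object; the grip force is fixed at half the most. Time passes only in rows, so rows that do not move let the fingers close. It gives the time, the measured TCP pose, the force, the opening and the grip force at its end, in the units of the state.
- bot.get_obs(): the state, without advancing time (a new reading comes with each control period).
- bot.capture(name): name is "side" or "top" or "wrist"; returns a dict with "img" (400x640x3 uint8, blue, green, red), "range_z" (400x640 float32, mm along the optical axis (not along the pixel's ray), 0 where there is no reading), "fx", "fy", "cx", "cy" (pixels), "D" ([k1, k2, p1, p2, k3] as OpenCV has them; the pictures are not rectified), "world_from_camera" (4x4, takes a point from camera to world coordinates); the wrist camera has in their place "mount" (4x4, takes a point from camera to tool coordinates, whose origin is the TCP and whose axes are the flange's). Camera axes: x right, y down, z forward; pixel columns grow to the right and rows downward; lengths in mm; the calibration is good to about 2 mm. A picture is of the moment at which its call begins: read the wrist's pose just before it.
- bot.close_job(): hands the job in; it is judged then, once.
Trained networks look in a picture, given as the dict that the camera call returned (one of the last four; its "shot" number tells which), for a name from the list of things; names that differ only in an ending like _2 or _b are one class to them, and where a whole thing is asked for, a point or a joint stands for the part that bears it (a point fixed in the world has none). Each returns a list of dicts, best first, with "p" (0 to 1); they miss things now and then, are a little off and sometimes report something else, mostly with a low value. They report only what shows in the picture. A call takes as long as a camera call.
- bot.cut_out(picture, thing): "pixels" (400x640 bool, what is visible of it) and "point" ([column, row] in pixels, amid what is visible of it).
The state is a dict: "time": time; "joint_positions": joint angles; "dq": joint speeds; "tau": joint torques, N m; "tool_pos": TCP position; "tcp_rot": TCP orientation; "contact_force": force on the tool from outside, world axes, zero at the start; "moment": the same for the moment, N m; "grip_width": finger opening in mm; "finger_force": force on a finger pad.
Only numpy, scipy, OpenCV 4.12 (cv2) and the standard library are available. Lean on these libraries where they do the work, as an engineer would, in place of code of your own. Each camera call takes 0.05 s, during which the arm holds its last target. There are 200 camera calls.

## Working session

There is one attempt and no reset: what is moved stays moved. The work goes in short steps, Python scripts to look and compute and a tool call to move; the robot and the scene stay as the last step left them, time stands still between calls to the robot, and variables do not carry over. Pictures are saved under pics/ and viewed, at most 10 in all, crops included, and the job is handed in when it is done.

Besides the shell and the picture viewer there is one more tool, called after "Request:" as a command line: name --argument value ..., lists and objects as JSON in quotes. apply_moves: Moves the arm, as the interface text tells. Its arguments: {"type":"object","properties":{"motion":{"type":"string"},"fingers":{"type":"number"}},"required":["motion"]}

```bash
mkdir -p pics; ls
cat > h.py <<'E'
import numpy as np, cv2
from plant import bot
def world(c,px,z=None):
    """pixels Nx2 -> world points; z: plane height, else range"""
    px=np.asarray(px,float).reshape(-1,2)
    K=np.array([[c["fx"],0,c["cx"]],[0,c["fy"],c["cy"]],[0,0,1]])
    n=cv2.undistortPoints(px.reshape(-1,1,2),K,np.array(c["D"],float)).reshape(-1,2)
    r=np.c_[n,np.ones(len(n))]; T=np.array(c["world_from_camera"])
    if z is None:
        d=c["range_z"][px[:,1].astype(int),px[:,0].astype(int)][:,None]
        return (r*d)@T[:3,:3].T+T[:3,3]
    d=r@T[:3,:3].T
    return T[:3,3]+d*((z-T[2,3])/d[:,2])[:,None]
def find(c,t,pmin=0.3):
    r=bot.cut_out(c,t)
    if not r or r[0]["p"]<pmin: return None
    m=r[0]["pixels"]; ys,xs=np.nonzero(m)
    p=world(c,np.c_[xs,ys]); p=p[c["range_z"][ys,xs]>0]
    return r[0]["p"],r[0]["point"],p
E
python3 - <<'E'
from h import *
o=bot.get_obs(); print(o["time"],o["tool_pos"],o["tcp_rot"],o["grip_width"])
for n in ["top","side"]:
    c=bot.capture(n); cv2.imwrite(f"pics/{n}0.png",c["img"])
    for t in ["bay","stub","flat","nut","hardy","hammer","mug"]:
        f=find(c,t)
        if f is None: print(n,t,None); continue
        p=f[2]; zt=np.percentile(p[:,2],90); q=p[p[:,2]>zt-4][:,:2].astype(np.float32)
        print(n,t,round(f[0],2),np.round(f[1]),"zt",round(zt,1),"med",np.median(q,0).round(1),"rect",[np.round(v,1) for v in cv2.minAreaRect(q)])
E
```

```text
pics
0.0 [231.29034547 470.78071225 192.13576708] [-3.14003818e+00 -2.07987933e-04  2.68478931e+00] 91.930954493681
top bay 0.82 [183. 219.] zt 21.1 med [569.7 339.3] rect [array([559. , 278.4]), array([156.2, 253.5]), np.float64(82.7)]
top stub 0.7 [321. 226.] zt 22.8 med [547.1 -30.5] rect [array([546.8, -29.6]), array([49. , 21.8]), np.float64(75.8)]
top flat 0.74 [384. 271.] zt 13.1 med [ 440.5 -170.9] rect [array([ 441.2, -171.4]), array([31.6, 43.1]), np.float64(75.3)]
top nut 0.65 [403. 195.] zt 22.5 med [ 620.4 -227.6] rect [array([ 621.1, -228.4]), array([48. , 43.6]), np.float64(0.7)]
top hardy 0.6 [405. 236.] zt 33.9 med [ 528.5 -217.1] rect [array([ 529.8, -217.8]), array([20.4,  7.3]), np.float64(0.3)]
top hammer 0.78 [274. 126.] zt 26.1 med [771.8  98.7] rect [array([756.7,  56.4]), array([257.8,  85.8]), np.float64(79.9)]
top mug 0.59 [430. 139.] zt 67.8 med [ 739.9 -273.7] rect [array([ 738.7, -274. ]), array([73.7, 73.6]), np.float64(87.2)]
side bay 0.74 [256. 102.] zt 23.2 med [561.5 343.2] rect [array([556.5, 279.3]), array([160.1, 251.9]), np.float64(82.8)]
side stub 0.76 [290. 208.] zt 22.7 med [545.6 -32.1] rect [array([545.8, -30.2]), array([51.7, 20.2]), np.float64(74.9)]
side flat 0.92 [244. 293.] zt 12.8 med [ 440.  -172.5] rect [array([ 439.3, -172.7]), array([33.7, 42.8]), np.float64(77.5)]
side nut 0.45 [246. 295.] zt 12.8 med [ 439.6 -172.8] rect [array([ 439.7, -172.7]), array([31.5, 44. ]), np.float64(73.9)]
side hardy 0.76 [312. 306.] zt 40.8 med [ 527.3 -238.2] rect [array([ 527.1, -236.4]), array([10.7, 20.7]), np.float64(68.8)]
side hammer 0.74 [386. 144.] zt 25.4 med [770.4  74.5] rect [array([755.5,  54. ]), array([256.2,  86.8]), np.float64(80.6)]
side mug 0.72 [448. 290.] zt 67.7 med [ 736.1 -281.6] rect [array([ 737.3, -277.3]), array([73.3, 74.9]), np.float64(72.3)]
```

View pics/top0.png

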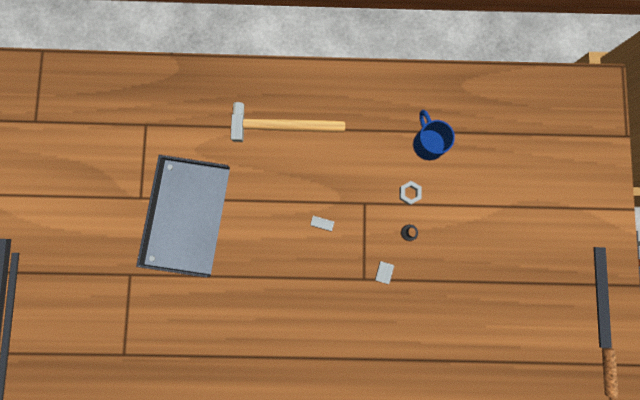

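View pics/side0.png

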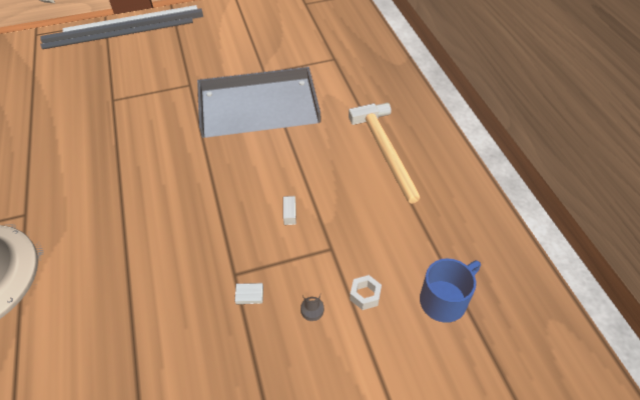

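Run:
```python
from h import *
c=bot.capture("top")
# height map by raw cloud
v,u=np.mgrid[0:400:1,0:640:1]; px=np.c_[u.ravel(),v.ravel()]
p=world(c,px); ok=(c["range_z"].ravel()>0); p=p[ok]
def reg(a,b,cx,cy,z0,z1):
    return p[(abs(p[:,0]-cx)<a)&(abs(p[:,1]-cy)<b)&(p[:,2]>z0)&(p[:,2]<z1)]
h=reg(45,45,528,-225,25,80); print("hardy",len(h)); 
if len(h):
  print(h.max(0),h.min(0)); t=h[h[:,2]>55]; print(len(t), cv2.minEnclosingCircle(t[:,:2].astype(np.float32)) if len(t) else 0)
b=p[(p[:,2]>22)&(p[:,2]<36)&(p[:,1]>150)&(p[:,1]<420)&(p[:,0]>380)&(p[:,0]<725)]
r=cv2.minAreaRect(b[:,:2].astype(np.float32)); print(r, cv2.boxPoints(r).round(1).tolist(), b[:,2].mean())
```

```text
hardy 20
[ 540.0825231  -213.83573318   59.75696991] [ 519.56960206 -221.57243755   26.36647594]
8 ((526.8690185546875, -217.46954345703125), 8.15399169921875)
((559.1676025390625, 278.4218444824219), (156.4091033935547, 253.9490966796875), 82.63285064697266) [[423.20001220703125, 217.10000610351562], [675.0999755859375, 184.60000610351562], [695.0999755859375, 339.70001220703125], [443.29998779296875, 372.29998779296875]] 28.4384604313539
```

The top view shows the bay at left (mouth right edge, about x=213–228 px). The stub is at (322,223), the flat at (385,272), the nut at (411,192), the hardy at (409,232), the mug at (433,140) and the hammer across (290,125). The side view agrees with this, except that the network took the flat for the nut there. The bay frame has its mouth middle at (549,201) and its y axis at 82.6°.

First I turn the tool so that its x axis runs along bay y, and close the fingers.

Request:
apply_moves --motion "0 0 0 10.2;0 0 0 10.2;0 0 0 10.2;0 0 0 10.2;0 0 0 10.2;0 0 0 10.2;0 0 0 10;0 0 0 0" --fingers -1

```text
time: 1.85
tool_pos: [231.6, 471.2, 192.9]
tcp_rot: [3.142, -0.0, 1.444]
contact_force: [-1.0, -0.7, -0.6]
grip_width: 16.2
finger_force: 0.0
```

```bash
cat >> h.py <<'E'
A=np.deg2rad(82.63); Y=np.array([np.cos(A),np.sin(A)]); X=np.array([Y[1],-Y[0]]); O=np.array([549.1,200.9])
def bay(p): d=np.asarray(p)[...,:2]-O; return np.stack([d@X,d@Y],-1)
def state():
    o=bot.get_obs(); print("t",o["time"],"bay",bay(o["tool_pos"]).round(1),"z",round(o["tool_pos"][2],1),"yaw",np.rad2deg(o["tcp_rot"][2]).round(1),"w",round(o["grip_width"],1),"F",np.round(o["contact_force"],1)); return o
E
python3 - <<'E'
from h import *
o=state(); print(o["joint_positions"])
for n,p in dict(stub=(546.5,-30),flat=(440.5,-172),nut=(621,-228),hardy=(528,-222),mug=(738,-275),hammer=(756,56)).items(): print(n,bay(p).round(1))
E
```

```text
t 1.85 bay [-349.6  227.4] z 192.9 yaw 82.7 w 16.2 F [-1.  -0.7 -0.6]
[9.67992800e-01 3.41998081e-01 1.52406805e+00 2.02369268e-05
 1.27537898e+00 1.09507018e+00]
stub [  27.  -229.3]
flat [ -59.9 -383.8]
nut [ 126.3 -416.1]
hardy [  33.3 -422.1]
mug [ 248.4 -447.7]
hammer [ 223.8 -117.2]
```

Request:
apply_moves --motion "-0.04 0.029 0 0;-0.04 0.029 0 0;-0.04 0.029 0 0;-0.04 0.029 0 0;-0.04 0.029 0 0;-0.04 0.029 0 0;-0.04 0.029 0 0;-0.04 0.029 0 0"

```text
time: 2.85
tool_pos: [421.3, 122.6, 193.1]
tcp_rot: [3.141, -0.0, 1.446]
contact_force: [-0.1, 0.4, 0.5]
grip_width: 0.6
finger_force: 0.0
```

Request:
apply_moves --motion "-0.04 0.029 0 0;-0.04 0.029 0 0;-0.04 0.029 0 0;-0.04 0.029 0 0;-0.038 0.03 0 0;0 0 0.05 0;0 0 0.05 0;0 0 0 0"

```text
time: 3.85
tool_pos: [537.2, -90.3, 89.7]
tcp_rot: [-3.133, -0.002, 1.445]
contact_force: [-0.6, 0.6, 1.1]
grip_width: 0.4
finger_force: 0.0
```

Run:
```python
from h import *
o=state()
from scipy.spatial.transform import Rotation as R
T=np.eye(4); T[:3,:3]=R.from_euler("xyz",o["tcp_rot"]).as_matrix(); T[:3,3]=o["tool_pos"]
c=bot.capture("wrist"); cv2.imwrite("pics/w1.png",c["img"]); c["world_from_camera"]=T@np.array(c["mount"])
for t in ["stub","flat","nut","hardy"]:
    f=find(c,t)
    if f is None: print(t,None); continue
    p=f[2]; zt=np.percentile(p[:,2],90); q=bay(p[p[:,2]>zt-4]).astype(np.float32)
    print(t,round(f[0],2),np.round(f[1]),"zt",round(zt,1),"rect",[np.round(v,1) for v in cv2.minAreaRect(q)])
```

```text
t 3.85 bay [  25.6 -290.3] z 89.7 yaw 82.8 w 0.4 F [-0.6  0.6  1.1]
stub 0.77 [323. 128.] zt 22.3 rect [array([  29. , -228.4]), array([50.1, 22. ]), np.float64(82.8)]
flat None
nut None
hardy None
```

View pics/w1.png

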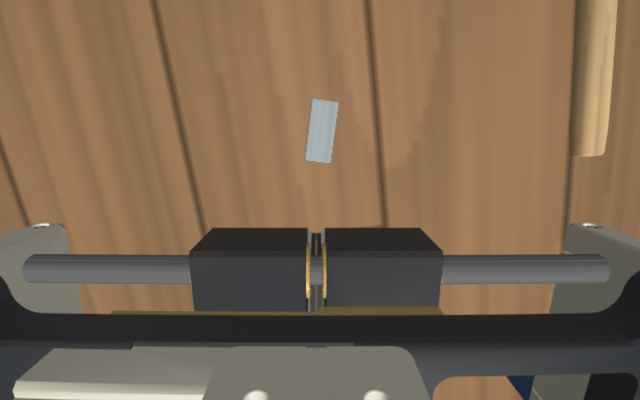

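The wrist view shows the stub at (322,130) straight ahead of the closed fingers (317,245). Measured in the bay frame it is at (29,-228), which agrees with the top view. Lower and sweep.

Request:
apply_moves --motion "0 0.002 0.04 0;0 0 0.03 0;0 0 0.013 0;0 0 0 0;0.015 0 0 0;0.01 0 0 0;0.01 0 0 0;0.015 0 0 0"

```text
time: 5.1
tool_pos: [548.6, -40.8, 10.1]
tcp_rot: [3.141, -0.0, 1.442]
contact_force: [0.9, -0.4, -0.4]
grip_width: 0.5
finger_force: 0.0
```

Request:
apply_moves --motion "0.02 0 0 0;0.02 0 0 0;0.02 0 0 0;0.02 0 0 0;0.02 0 0 0;0.02 0 0 0;0.015 0 0 0;0.01 0 0 0"

```text
time: 6.1
tool_pos: [567.1, 103.1, 9.8]
tcp_rot: [3.142, -0.0, 1.443]
contact_force: [-0.5, -0.0, -0.4]
grip_width: 0.5
finger_force: 0.0
```

```bash
cat >> h.py <<'E'
def look(n,ts,save=None):
    c=bot.capture(n)
    if save: cv2.imwrite(save,c["img"])
    for t in ts:
        f=find(c,t)
        if f is None: print(t,None); continue
        p=f[2]; zt=np.percentile(p[:,2],90); q=bay(p[p[:,2]>zt-4]).astype(np.float32)
        print(t,round(f[0],2),np.round(f[1]),"zt",round(zt,1),"rect",[np.round(v,1) for v in cv2.minAreaRect(q)])
E
python3 - <<'E'
from h import *
state(); look("top",["stub"])
E
```

```text
t 6.1 bay [ 30.4 -94.7] z 9.8 yaw 82.7 w 0.5 F [-0.5 -0.  -0.4]
stub 0.69 [319. 225.] zt 23.1 rect [array([  26.7, -229.3]), array([49.3, 21.6]), np.float64(84.8)]
```

Run:
```python
from h import *
c=bot.capture("side"); cv2.imwrite("pics/s2.png",c["img"])
f=find(c,"stub"); print(f[0],f[1],bay(np.median(f[2],0)))
```

```text
0.85 [286.7, 211.2] [  25.43815413 -236.77356734]
```

View pics/s2.png

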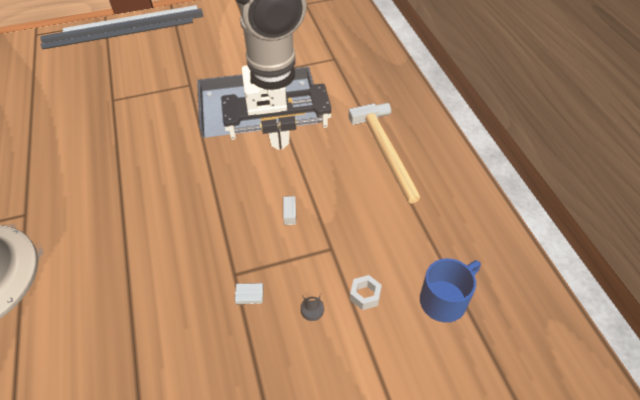

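The side view shows the stub still at (290,210), with the fingers past it at (279,143) above the bay mouth, and no contact force was felt. So the tool passed over or beside it. I'll measure the real position of the fingertip with the camera depth.

Run:
```python
from h import *
o=state()
c=bot.capture("side")
v,u=np.mgrid[0:400,0:640]; p=world(c,np.c_[u.ravel(),v.ravel()]).reshape(400,640,3)
for r in range(120,160,3): print(r,[ (*bay(p[r,k]).round().astype(int),int(p[r,k,2])) for k in (270,276,282,288)])
b=bay(p); m=(p[...,2]>3)&(p[...,2]<60)&(abs(b[...,0]-30)<45)&(abs(b[...,1]+95)<45)&(c["range_z"]>0)
q=p[m]; print(len(q), np.percentile(q[:,2],[0,5,20,50]) if len(q) else 0, bay(q).min(0),bay(q).max(0))
print(p[90:100,330:340,2].mean(), p[200:204,100:104,2].mean())
```

```text
t 6.3 bay [ 30.4 -95.9] z 9.8 yaw 82.6 w 0.2 F [ 0.7 -0.7  0.5]
120 [(np.int64(15), np.int64(-119), 133), (np.int64(32), np.int64(23), 1), (np.int64(36), np.int64(-122), 132), (np.int64(46), np.int64(-122), 130)]
123 [(np.int64(14), np.int64(-126), 132), (np.int64(24), np.int64(-129), 133), (np.int64(35), np.int64(-130), 132), (np.int64(45), np.int64(-131), 131)]
126 [(np.int64(13), np.int64(-130), 128), (np.int64(24), np.int64(-134), 131), (np.int64(34), np.int64(-132), 127), (np.int64(45), np.int64(-134), 127)]
129 [(np.int64(13), np.int64(-132), 124), (np.int64(23), np.int64(-132), 122), (np.int64(34), np.int64(-131), 119), (np.int64(44), np.int64(-131), 117)]
132 [(np.int64(12), np.int64(-133), 118), (np.int64(23), np.int64(-131), 114), (np.int64(35), np.int64(-107), 89), (np.int64(46), np.int64(-105), 85)]
135 [(np.int64(12), np.int64(-107), 85), (np.int64(23), np.int64(-108), 84), (np.int64(34), np.int64(-105), 80), (np.int64(45), np.int64(-107), 79)]
138 [(np.int64(11), np.int64(-110), 80), (np.int64(22), np.int64(-107), 75), (np.int64(33), np.int64(-109), 75), (np.int64(45), 
[... 477 characters left out ...]
9), np.int64(-61), 0), (np.int64(21), np.int64(-63), 0), (np.int64(33), np.int64(-65), -1), (np.int64(45), np.int64(-69), 1)]
153 [(np.int64(8), np.int64(-69), -1), (np.int64(20), np.int64(-71), -1), (np.int64(33), np.int64(-72), -3), (np.int64(44), np.int64(-76), 0)]
156 [(np.int64(8), np.int64(-78), 0), (np.int64(19), np.int64(-80), 0), (np.int64(31), np.int64(-83), 0), (np.int64(43), np.int64(-85), 0)]
159 [(np.int64(7), np.int64(-83), -3), (np.int64(19), np.int64(-87), -1), (np.int64(30), np.int64(-90), 0), (np.int64(42), np.int64(-91), -2)]
86 [ 3.02961449 43.49643253 48.59399518 53.7154493 ] [  -5.74817824 -111.86944582] [ 74.24517675 -96.4802911 ]
6.759187298502926 -0.5418752088702519
```

Run:
```python
from h import *
c=bot.capture("side")
v,u=np.mgrid[0:400,0:640]; p=world(c,np.c_[u.ravel(),v.ravel()]); p=p[c["range_z"].ravel()>0]
b=bay(p)
for x in range(-80,150,10):
    m=(p[:,2]>8)&(b[:,0]>=x)&(b[:,0]<x+10)&(b[:,1]>-200)&(b[:,1]<-20)&(p[:,2]<250)
    if m.sum()>3: i=np.argsort(p[m][:,2])[:4]; print(x,m.sum(),[(b[m][k].round(),p[m][k,2].round()) for k in i[[1,3]]])
from scipy.spatial.transform import Rotation as R
o=bot.get_obs();c=bot.capture("wrist"); T=np.array(c["mount"]); print(T.round(2).tolist())
c["world_from_camera"]=T  # tool coordinates
for px in [(250,235),(300,232),(250,270),(316,245),(380,235),(100,270),(35,260),(600,270),(100,325),(320,325)]: print(px,world(c,[px]).round(1),c["range_z"][px[1],px[0]])
```

```text
-70 141 [(array([ -64., -131.]), np.float64(131.0)), (array([ -65., -131.]), np.float64(134.0))]
-60 251 [(array([ -53., -132.]), np.float64(111.0)), (array([ -54., -133.]), np.float64(113.0))]
-50 206 [(array([ -40., -128.]), np.float64(122.0)), (array([ -44., -127.]), np.float64(122.0))]
-40 165 [(array([ -33., -126.]), np.float64(121.0)), (array([ -40., -126.]), np.float64(123.0))]
-30 195 [(array([ -21., -124.]), np.float64(120.0)), (array([ -30., -126.]), np.float64(121.0))]
-20 345 [(array([ -14., -126.]), np.float64(121.0)), (array([ -17., -127.]), np.float64(122.0))]
-10 366 [(array([  -1., -132.]), np.float64(114.0)), (array([  -0., -131.]), np.float64(118.0))]
0 386 [(array([   9., -107.]), np.float64(78.0)), (array([  10., -106.]), np.float64(83.0))]
10 453 [(array([  17., -104.]), np.float64(50.0)), (array([  17., -104.]), np.float64(52.0))]
20 448 [(array([  26., -104.]), np.float64(43.0)), (array([  24., -108.]), np.float64(45.0))]
30 453 [(array([  32., -107.]), np.float64(48.0)), (array([  32., -106.]), np.float64(49.0))]
40 371 [(array([  44., -107.]), np.float64(56.
[... 664 characters left out ...]
.0)), (array([ 113., -134.]), np.float64(116.0))]
120 40 [(array([ 120., -132.]), np.float64(134.0)), (array([ 120., -131.]), np.float64(139.0))]
[[-0.0, -0.97, -0.24, 66.35], [1.0, -0.0, -0.0, 0.28], [0.0, -0.24, 0.97, -191.4], [0.0, 0.0, 0.0, 1.0]]
(250, 235) [[  37.1  -17.8 -110.6]] 85.501396
(300, 232) [[  37.6   -4.1 -109.4]] 86.50157
(250, 270) [[  32.7  -15.5 -122.9]] 74.69256
(316, 245) [[ 10.8   0.3 -51.7]] 149.08618
(380, 235) [[  37.2   17.8 -110.9]] 85.19801
(100, 270) [[  29.9  -56.2 -117.6]] 80.54614
(35, 260) [[  31.1  -76.4 -114.5]] 83.22096
(600, 270) [[  29.3   75.9 -117. ]] 81.162895
(100, 325) [[  26.2  -44.8 -135.5]] 64.01361
(320, 325) [[  26.1    1.1 -134.8]] 64.720024
```

The fingertip, and the whole gripper with it, really sits about 36 mm higher than the reported TCP. At a reported z of 9.8, the tip measures about 46 mm and the body's underside about 110 mm. I'll go back behind the stub, go lower, and check the tip height again.

Request:
apply_moves --motion "-0.04 0 0 0;-0.04 0 0 0;-0.04 0 0 0;-0.04 0 0 0;-0.034 -0.002 0 0;0 0 0.015 0;0 0 0.01 0;0 0 0 0"

```text
time: 7.45
tool_pos: [539.3, -88.9, -16.4]
tcp_rot: [-3.139, -0.001, 1.443]
contact_force: [-0.3, 1.0, 1.3]
grip_width: 0.4
finger_force: 0.0
```

```bash
cat >> h.py <<'E'
def tip():
    o=state(); t=bay(o["tool_pos"]); c=bot.capture("side")
    v,u=np.mgrid[0:400,0:640]; p=world(c,np.c_[u.ravel(),v.ravel()]); p=p[c["range_z"].ravel()>0]; b=bay(p)
    m=(p[:,2]>5)&(abs(b[:,0]-t[0])<25)&(abs(b[:,1]-t[1]+10)<7)
    print("tip z",np.sort(p[m][:,2])[:8].round(1),"x range",np.percentile(b[m][:,0],[1,99]).round(1),"y",np.median(b[m][:,1]).round(1))
E
python3 - <<'E'
from h import *
tip()
E
```

```text
t 7.45 bay [  27.4 -288.6] z -16.4 yaw 82.7 w 0.4 F [-0.3  1.   1.3]
tip z [13.7 18.7 18.8 19.  19.1 19.2 19.5 20. ] x range [ 3.  51.5] y -298.9
```

Request:
apply_moves --motion "0 0 0.006 0;0 0 0.005 0;0 0 0 0"

```text
time: 7.88
tool_pos: [539.8, -89.7, -26.6]
tcp_rot: [-3.141, -0.0, 1.442]
contact_force: [0.4, 0.9, -0.4]
grip_width: 0.3
finger_force: 0.0
```

Request:
apply_moves --motion "0.01 0 0 0;0.01 0 0 0;0.01 0 0 0;0.01 0 0 0;0.01 0 0 0;0.015 0 0 0;0.015 0 0 0;0.015 0 0 0"

```text
time: 8.88
tool_pos: [552.5, 5.2, -26.0]
tcp_rot: [3.141, 0.0, 1.442]
contact_force: [-0.4, -3.5, 2.3]
grip_width: 0.7
finger_force: 1.4
```

Run:
```python
from h import *
state(); look("top",["stub"]); look("side",["stub"])
```

```text
t 8.875 bay [  28.5 -193.7] z -26.0 yaw 82.6 w 0.7 F [-0.4 -3.5  2.3]
stub 0.55 [407. 194.] zt 22.7 rect [array([ 126.6, -415.6]), array([48.2, 45.5]), np.float64(7.6)]
stub None
```

```bash
cat >> h.py <<'E'
from scipy.spatial.transform import Rotation as R
def wlook(ts,save=None):
    o=bot.get_obs(); T=np.eye(4); T[:3,:3]=R.from_euler("xyz",o["tcp_rot"]).as_matrix(); T[:3,3]=o["tool_pos"]
    c=bot.capture("wrist"); c["world_from_camera"]=T@np.array(c["mount"])
    if save: cv2.imwrite(save,c["img"])
    for t in ts:
        f=find(c,t)
        if f is None: print("w",t,None); continue
        p=f[2]; zt=np.percentile(p[:,2],90); q=bay(p[p[:,2]>zt-4]).astype(np.float32)
        print("w",t,round(f[0],2),np.round(f[1]),"zt",round(zt,1),"rect",[np.round(v,1) for v in cv2.minAreaRect(q)])
E
python3 - <<'E'
from h import *
wlook(["stub"],"pics/w3.png")
E
```

```text
w stub 0.84 [311. 177.] zt 22.2 rect [array([  26. , -154.8]), array([22.1, 50. ]), np.float64(0.0)]
```

View pics/w3.png

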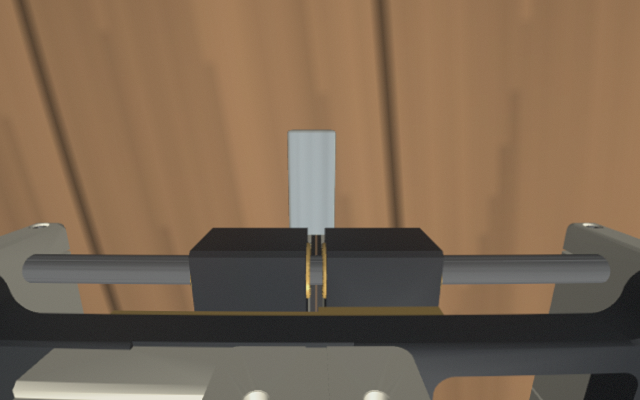

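The stub (312,182) now lies square against the fingers, with its centre at bay (26,-155). It needs about 245 mm more.

Request:
apply_moves --motion "0.02 0 0 0;0.02 0 0 0;0.02 0 0 0;0.02 0 0 0;0.02 0 0 0;0.02 0 0 0;0.02 0 0 0;0.02 0 0 0"

```text
time: 10.18
tool_pos: [573.0, 164.2, -26.2]
tcp_rot: [3.142, -0.0, 1.442]
contact_force: [-0.4, -1.0, -0.5]
grip_width: 0.5
finger_force: 0.4
```

Request:
apply_moves --motion "0.02 0 0 0;0.02 0 0 0;0.018 0 0 0;0.014 0 0 0;0.01 0 0 0;0.006 0 0 0;0 0 0 0;-0.02 0 -0.01 0"

```text
time: 11.18
tool_pos: [580.9, 230.2, -16.5]
tcp_rot: [-3.141, 0.0, 1.444]
contact_force: [0.3, -0.7, -0.5]
grip_width: 0.2
finger_force: 0.0
```

Run:
```python
from h import *
state(); wlook(["stub"])
```

```text
t 11.175 bay [27.8 33.1] z -16.5 yaw 82.7 w 0.2 F [ 0.3 -0.7 -0.5]
w stub 0.64 [312. 138.] zt 22.3 rect [array([26. , 91.5]), array([50. , 22.1]), np.float64(89.9)]
```

The stub is at (26,91), well inside the bay. Next is the flat.

Request:
apply_moves --motion "0 0 -0.05 0;0 0 -0.04 0;-0.046 -0.0085 0 0;-0.046 -0.0085 0 0;-0.046 -0.0085 0 0;-0.046 -0.0085 0 0;-0.046 -0.0085 0 0;-0.046 -0.0085 0 0"

```text
time: 12.28
tool_pos: [494.9, -38.8, 74.4]
tcp_rot: [3.14, -0.0, 1.441]
contact_force: [0.4, -0.4, 0.3]
grip_width: 0.5
finger_force: 0.0
```

Request:
apply_moves --motion "-0.046 -0.0085 0 0;-0.046 -0.0085 0 0;-0.046 -0.0085 0 0;-0.046 -0.0095 0 0;0 0 0 0;0 0 0 0"

```text
time: 13.02
tool_pos: [437.0, -214.8, 74.0]
tcp_rot: [3.141, -0.0, 1.441]
contact_force: [-0.1, 0.6, -0.3]
grip_width: 0.3
finger_force: 0.0
```

Run:
```python
from h import *
o=state(); print(np.round(o["joint_positions"],2)); wlook(["flat","hardy"])
```

```text
t 13.025 bay [ -57.9 -426.6] z 74.0 yaw 82.5 w 0.3 F [-0.1  0.6 -0.3]
[-0.61  0.41  1.79  0.    0.94 -0.48]
w flat 0.6 [315. 152.] zt 12.4 rect [array([ -58.3, -382.6]), array([32.1, 43.8]), np.float64(81.9)]
w hardy 0.76 [428. 208.] zt 44.4 rect [array([  31.1, -423.1]), array([24.2, 10.9]), np.float64(68.4)]
```

Request:
apply_moves --motion "-0.006 0 0.04 0;0 0 0.04 0;0 0 0.015 0;0 0 0.009 0;0 0 0 0"

```text
time: 13.8
tool_pos: [436.9, -220.7, -29.9]
tcp_rot: [3.141, 0.0, 1.443]
contact_force: [0.4, -1.5, 0.8]
grip_width: 0.7
finger_force: 0.0
```

Request:
apply_moves --motion "0.01 0 0 0;0.01 0 0 0;0.01 0 0 0;0.01 0 0 0;0.01 0 0 0;0.015 0 0 0;0.015 0 0 0;0.015 0 0 0"

```text
time: 14.8
tool_pos: [448.7, -125.4, -30.2]
tcp_rot: [-3.141, -0.0, 1.442]
contact_force: [0.7, -1.4, 1.9]
grip_width: 0.4
finger_force: 1.0
```

Run:
```python
from h import *
state(); wlook(["flat"])
```

```text
t 14.8 bay [ -57.7 -336.5] z -30.2 yaw 82.6 w 0.4 F [ 0.7 -1.4  1.9]
w flat 0.98 [309. 197.] zt 12.2 rect [array([ -61. , -308.1]), array([44. , 31.8]), np.float64(0.4)]
```

Request:
apply_moves --motion "0.02 0 0 0;0.02 0 0 0;0.02 0 0 0;0.02 0 0 0;0.02 0 0 0;0.02 0 0 0;0.02 0 0 0;0.02 0 0 0"

```text
time: 15.9
tool_pos: [468.9, 32.7, -30.3]
tcp_rot: [-3.141, 0.0, 1.442]
contact_force: [0.0, -1.8, 1.6]
grip_width: 0.8
finger_force: 0.7
```

Request:
apply_moves --motion "0.02 0 0 0;0.02 0 0 0;0.02 0 0 0;0.02 0 0 0;0.02 0 0 0;0.02 0 0 0;0.02 0 0 0;0.02 0 0 0"

```text
time: 16.9
tool_pos: [489.4, 191.3, -30.4]
tcp_rot: [-3.141, 0.0, 1.442]
contact_force: [0.6, -1.3, 0.3]
grip_width: 0.3
finger_force: 0.7
```

Run:
```python
from h import *
state(); wlook(["flat"])
```

```text
t 16.9 bay [-58.  -17.2] z -30.4 yaw 82.6 w 0.3 F [ 0.6 -1.3  0.3]
w flat 0.69 [311. 197.] zt 12.2 rect [array([-61.1,  11.4]), array([31.2, 44.1]), np.float64(89.9)]
```

Request:
apply_moves --motion "0.02 0 0 0;0.02 0 0 0;0.016 0 0 0;0.012 0 0 0;0.006 0 0 0;0.004 0 0 0;0 0 0 0;-0.02 0 -0.01 0"

```text
time: 18.0
tool_pos: [496.7, 248.1, -20.4]
tcp_rot: [-3.141, 0.0, 1.443]
contact_force: [-0.5, -0.3, 0.6]
grip_width: 0.3
finger_force: 0.0
```

Run:
```python
from h import *
state(); wlook(["flat","stub"])
```

```text
t 18.0 bay [-58.   40.1] z -20.4 yaw 82.7 w 0.3 F [-0.5 -0.3  0.6]
w flat 0.56 [311. 156.] zt 12.3 rect [array([-60.9,  88.9]), array([43.7, 31.3]), np.float64(0.1)]
w stub 0.88 [483. 152.] zt 22.1 rect [array([25.8, 91.3]), array([49.5, 23.1]), np.float64(89.7)]
```

The flat is at (-61,89), well inside, and the stub has not moved. Next is the nut. The tool will be turned 5° to steer it left of the side wall, and the tip kept higher near the mug.

Request:
apply_moves --motion "0 0 -0.05 0;0 0 -0.05 0;-0.042 0.0155 0 0;-0.042 0.0155 0 0;-0.042 0.0155 0 0;-0.042 0.0155 0 0;-0.042 0.0155 0 0;-0.042 0.0155 0 0"

```text
time: 19.15
tool_pos: [557.2, -15.3, 80.0]
tcp_rot: [3.141, -0.0, 1.441]
contact_force: [0.2, 0.1, -0.1]
grip_width: 0.3
finger_force: 0.0
```

Request:
apply_moves --motion "-0.043 0.016 0 0;-0.043 0.016 0 0;-0.043 0.016 0 0;-0.043 0.016 0 0;-0.043 0.016 0 0;-0.043 0.016 0 0;0 0 0 -5;0 0 0 0"

```text
time: 20.15
tool_pos: [618.7, -282.4, 79.5]
tcp_rot: [-3.141, -0.001, 1.527]
contact_force: [0.4, -0.0, -0.4]
grip_width: 0.5
finger_force: 0.0
```

Run:
```python
from h import *
o=state(); wlook(["nut","hardy","mug"],"pics/w4.png")
```

```text
t 20.15 bay [ 131.  -470.3] z 79.5 yaw 87.5 w 0.5 F [ 0.4 -0.  -0.4]
w nut 0.97 [322. 158.] zt 22.3 rect [array([ 127.9, -416.4]), array([51.2, 45.8]), np.float64(5.0)]
w hardy 0.62 [214. 144.] zt 40.4 rect [array([  48.1, -424.8]), array([10.5, 24.5]), np.float64(15.3)]
w mug 0.62 [482. 193.] zt 68.7 rect [array([ 249.6, -446.1]), array([75.5, 71.6]), np.float64(0.2)]
```

View pics/w4.png

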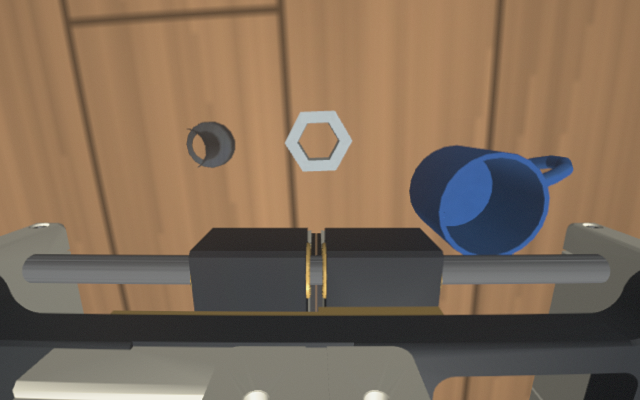

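The nut (319,141) has a flat squarely facing the fingers. The mug (480,200) is just right of the path and the hardy (212,145) is left of it. I'll lower with the tip at about 15 mm, so the body clears the mug rim by about 9 mm.

Request:
apply_moves --motion "0 0 0.04 0;0 0 0.03 0;0 0 0.015 0;0 0 0.009 0;0 0 0.005 0;0 0 0 0"

```text
time: 21.1
tool_pos: [619.5, -281.9, -18.7]
tcp_rot: [3.141, 0.0, 1.529]
contact_force: [-0.1, -0.6, 0.4]
grip_width: 0.4
finger_force: 0.0
```

Request:
apply_moves --motion "0.01 0 0 0;0.01 0 0 0;0.01 0 0 0;0.01 0 0 0;0.01 0 0 0;0.01 0 0 0;0.01 0 0 0;0.01 0 0 0"

```text
time: 22.1
tool_pos: [622.4, -201.1, -19.2]
tcp_rot: [-3.142, -0.0, 1.529]
contact_force: [0.2, -2.7, 1.9]
grip_width: 0.4
finger_force: 1.6
```

Run:
```python
from h import *
state(); wlook(["nut","mug"])
```

```text
t 22.1 bay [ 124.3 -389.3] z -19.2 yaw 87.6 w 0.4 F [ 0.2 -2.7  1.9]
w nut 0.73 [320. 209.] zt 22.2 rect [array([ 124.1, -353.1]), array([50.2, 46.1]), np.float64(64.8)]
w mug 0.88 [501. 376.] zt 59.8 rect [array([ 201.7, -394.4]), array([19.6, 89.4]), np.float64(26.5)]
```

Request:
apply_moves --motion "0.015 0 0 -0.5;0.02 0 0.004 -0.5;0.02 0 0 0;0.02 0 0 0;0.02 0 0 0;0.02 0 0 0;0.02 0 0 0;0.02 0 0 0"

```text
time: 23.25
tool_pos: [626.6, -45.5, -23.2]
tcp_rot: [-3.142, -0.0, 1.547]
contact_force: [0.3, -1.2, -1.1]
grip_width: 0.4
finger_force: 0.5
```

Request:
apply_moves --motion "0.02 0 0 0;0.02 0 0 0;0.02 0 0 0;0.02 0 0 0;0.02 0 0 0;0.02 0 0 0;0.02 0 0 0;0.02 0 0 0"

```text
time: 24.25
tool_pos: [630.5, 114.4, -23.2]
tcp_rot: [3.142, -0.0, 1.547]
contact_force: [-0.6, -1.3, -0.5]
grip_width: 0.5
finger_force: 0.5
```

Run:
```python
from h import *
state(); wlook(["nut"]); look("top",["mug","hardy"])
```

```text
t 24.25 bay [ 91.8 -75.3] z -23.2 yaw 88.6 w 0.5 F [-0.6 -1.3 -0.5]
w nut 0.9 [318. 211.] zt 22.3 rect [array([ 91.4, -38.6]), array([49. , 46.3]), np.float64(66.6)]
mug 0.68 [429. 140.] zt 67.9 rect [array([ 249.2, -446.5]), array([73.4, 74.2]), np.float64(13.2)]
hardy 0.7 [404. 232.] zt 30.7 rect [array([  34.5, -417.8]), array([20.5,  7.7]), np.float64(8.8)]
```

Request:
apply_moves --motion "0.02 0 0 0;0.02 0 0 0;0.02 0 0 0;0.02 0 0 0;0.018 0 0 0;0.014 0 0 0;0.009 0 0 0;0.004 0 0 0"

```text
time: 25.5
tool_pos: [633.5, 238.4, -23.1]
tcp_rot: [3.142, 0.0, 1.547]
contact_force: [-0.4, -2.3, 2.1]
grip_width: 0.0
finger_force: 1.2
```

Request:
apply_moves --motion "0 0 0 0;-0.02 0 -0.01 0;-0.03 0 -0.03 0;-0.04 0 -0.05 0;-0.04 0 -0.05 0;-0.04 0 -0.05 0;-0.04 0 0 0;0 0 0 0"

```text
time: 26.5
tool_pos: [628.3, 26.5, 164.7]
tcp_rot: [3.14, 0.001, 1.542]
contact_force: [0.8, 0.2, -0.3]
grip_width: 0.5
finger_force: 0.0
```

Run:
```python
from h import *
state(); wlook(["nut","flat","stub"],"pics/w5.png"); look("side",["mug","hardy","hammer"],"pics/s5.png")
```

```text
t 26.5 bay [ 100.9 -162.8] z 164.7 yaw 88.3 w 0.5 F [ 0.8  0.2 -0.3]
w nut None
w flat None
w stub None
mug 0.96 [447. 289.] zt 67.6 rect [array([ 247.1, -449. ]), array([75. , 71.9]), np.float64(48.4)]
hardy 0.75 [312. 308.] zt 39.8 rect [array([  34.5, -436.8]), array([12.1, 22.6]), np.float64(71.6)]
hammer 0.98 [386. 144.] zt 25.3 rect [array([ 224.3, -118. ]), array([256.8,  88.2]), np.float64(87.7)]
```

View pics/w5.png

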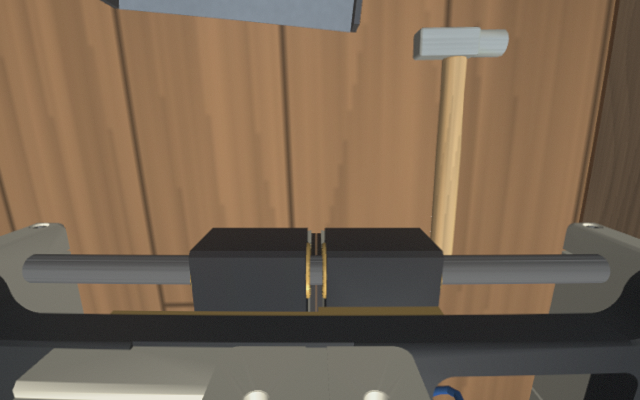

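View pics/s5.png

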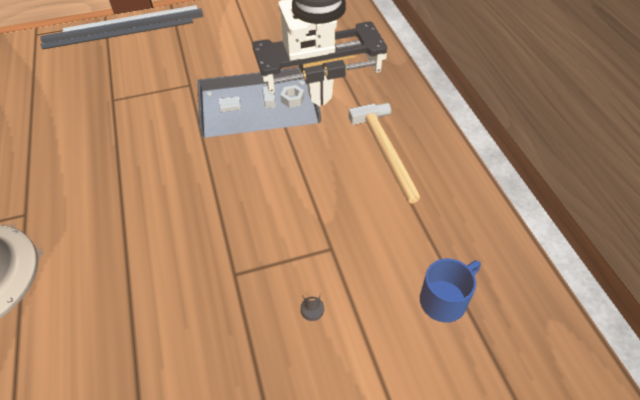

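The side view shows all three pieces deep in the bay: flat (229,103), stub (268,97) and nut (291,96). The hardy (312,308), mug and hammer are where they were. One last check of the nut from the side camera, then I hand in.

Run:
```python
from h import *
look("side",["nut","stub","flat"]); state(); print(bot.close_job())
```

```text
nut 0.97 [290.  97.] zt 21.8 rect [array([75. , 80.2]), array([46.8, 49.8]), np.float64(28.8)]
stub 0.76 [267.  96.] zt 22.7 rect [array([ 21.4, -42.4]), array([314.9,  20. ]), np.float64(89.8)]
flat 0.77 [225. 105.] zt 12.7 rect [array([-64. ,  85.9]), array([43.9, 36. ]), np.float64(0.0)]
t 27.1 bay [ 100.5 -157.9] z 163.1 yaw 88.7 w 0.1 F [-0.2 -0.4 -0.1]
the job is handed in; nothing more can be done
None
```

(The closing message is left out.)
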